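Ready the bench fume cabinet: fan on, window up to the pointer

TASK

Get the small fume cabinet ready for soldering: first press the far, green-marked half of its black rocker switch fully down so that the extraction fan runs before the cabinet is opened. Then, with your fingertips beneath the black lip and without gripping it, push the counterweighted window up until the red line on its frame is level with the tip of the brass pointer on the right-hand track, and let go: the counterweight keeps it there. Leave the pointer where it is clamped, and do not disturb the brass block, the cup of burs, the powder jar or the tape roll around the cabinet.

Things in the scene. Friction and masses are not known exactly. Their poses are not given: they have to be found in the camera images.
- cabinet: Fixed grey fume cabinet, clear sides, 240 mm wide, 340 high. Origin: on the worktop under it; x into the cabinet, y left, z up. Its front leans back 25 deg, from 65 mm high at x = -100 mm; window and pointer slide along (sin 25, 0, cos 25). Below is a vertical face at x = -100. Switch pod, 43 mm high, at x -166 to -84, y -178 to -124 mm. Brass counterweight in a channel on the left, y 123 to 157.
- window (a joint): Window slide, m along the sloping front: 0 = down on the sill, 0.125 = top stop. It starts between 0 and about 0.02. Balanced by a counterweight: it takes 2 to 4 N along the slope to move either way, and it stays where it is left.
- lip_edge (a point): Middle of the lower front edge of the window's black lip: a bar 164 mm long (along y), 8 mm thick, standing 31 mm out square from the sloping window, so it rises 25 deg toward this edge. Free space beneath and in front, down to the worktop (edge about 95 mm high when the window is down). Moves with the window; axes: z up the slope, x square into the slope, y to the cabinet's left.
- window_line (a point): Centre of the red line (5 mm thick, 13 mm long) at the right-hand end of the window's lower frame; 4 mm higher up the slope than the lip's underside. Moves with the window; axes as lip_edge.
- pointer_tip (a point): Tip of the brass pointer clamped on the right-hand track, just in front of the red line's path; axes as lip_edge. The line is level with it when both are equally far up the slope. It stands at a different height in each start and would shift at about 12 N.
- pointer (a joint): Position of the brass pointer along the slope, m; equal to the value of joint window at which the red line is level with it (0.055 to 0.1).
- fan_switch (a joint): Rocker switch of the fan on top of the pod: 0 = off (near half down, far half raised), 0.28 rad = on (far half fully down). It stays as it is left. Pressing the far half takes about 3 to 4 N.
- switch_far (a point): Middle of the top of the rocker's far half (green patch), to press straight down. Rocker 56 mm long (along the cabinet's x), 32 mm wide, black, on the pod at the cabinet's front right; this spot is about 57 mm above the worktop when off and sinks 4.5 mm when pressed home. The far half is the one nearer the cabinet's back.
- punch_block: Bystander: loose brass block 30 x 30 x 22 mm on the worktop in front of the cabinet; origin under its centre.
- bur_cup: Bystander: loose small white and red paper cup of burs, 31 mm wide, 50 mm high, in front of the cabinet to the left; origin under its centre.
- powder_jar: Bystander: loose glass jar of polishing powder, 45 mm wide, 53 mm high, right of the cabinet behind the switch pod; origin under its centre.
- tape_roll: Bystander: loose roll of masking tape, 48 mm wide, 12 mm high, left of the cabinet; origin under its centre.

How it is judged:
By the outcome, as a careful person would: the job done as asked, in the order asked, and still so for the second after the job is handed in, with the robot touching nothing.
It also fails if it takes over 48 s, if anything falls off the work surface, if the arm or the gripper's body presses on something with over 40 N, if the wrist force passes 120 N, or if a joint passes its speed limit or range.

ROBOT

A 6-joint arm with a two-finger parallel gripper is mounted at the origin on a cart in front of the work surface, level with it; the furniture and walls round the work are solid. World frame = base frame: x ahead of the robot, y to its left, z up, the work surface at z = 0. Lengths are in mm, angles in rad, forces in N, time in s.
With the tool pointing down it reaches from about 275 to 750 mm from the base axis. Payload 10.2 kg.
Tool frame: the origin (TCP) lies between the finger pads; the fingertips stand 11 mm ahead of it and the grasp point (between the pads) lies 8 mm behind it (ctrl.nose_length is the distance from the TCP to the fingertips, in mm); x points along the fingers, y is the direction in which the jaws open and shut, and the axes are right-handed (so a half turn about x gives the same grasp; the last joint's range is limited). The gripper opens to 85 mm and grips with 20 to 120 N. Pads are 22 mm wide; open, the fingers measure 114 mm over their backs; the gripper's body (76 mm by 85 mm) begins 54 mm behind the grasp point. The pads swing forward as they close: fully open they stand 13 mm farther back than shut.
Start: joints at [-1.528, 0.313, 1.498, -0, 1.331, -0.223], TCP at [137.894, -506.573, 242.294] pointing down, gripper open.
Joint ranges: [-2.94, 2.94], [-0.97, 2.17], [0.19, 2.56], [-1.23, 4.37], [0.02, 3.11], [-2.88, 2.88]. Speed limits (rad/s): [2.39, 2.39, 3.01, 3.14, 3.14, 3.14].

INTERFACE

Orientations are given as a unit quaternion [w, x, y, z].
In Python, from rig import ctrl, capture, ticket gives the robot as it stands.
- The arm moves only by the tool step_arm, never from a script. Its argument "commands" is a list of rows, each a list of 2 entries, a list of its own where there are three numbers: the shift along the world's x, y, z normalised to -1 to 1, where 1 is 0.04 m, then the turn about the world's z normalised to -1 to 1, where 1 is 180 degrees. A call has 1 to 5 rows; each row shifts and turns the commanded pose from where the row before left it; what a row does not reach is not made up. A row lasts 1/10 s, in which the tool goes at most 50 mm and 8.59 degrees, less where a joint would pass 70% of its speed; a pose out of reach is approached as far as the arm can. A call with a number of a shift or a turn outside -1 to 1 is refused whole. A call with a gripper value outside its range is refused whole. "gripper" is the closure, from -1 (fully open) to 1 (shut), so that 0 is half open, set as the call begins (left out, the last holds). The fingers move at their own pace and stop on an object; "force" is the grip in N (left out, the last holds). Time passes only in rows, so rows that do not move let the fingers close. It gives the time, the measured TCP pose, the force and the opening at its end, in the units of the state.
- ctrl.sense(): the state, without advancing time (a new reading comes with each control period).
- capture(name): name is "scene" or "side" or "wrist"; returns a dict with "image" (420x560x3 uint8, blue, green, red), "fov_y" (degrees; the focal length in pixels is half the picture's height over the tangent of half this angle, whatever the lens; pixels are square), "cx", "cy" (the principal point, pixels), "origin" and "orientation" of the camera in the world. Camera axes: x right, y down, z forward; pixel columns grow to the right and rows downward; lengths in mm; the calibration is good to about 2 mm. A picture is of the moment at which its call begins. There is no depth.
- ticket.finish_job(): hands the job in, once; it reports no verdict.
The state is a dict: "time_s": time; "joints": joint angles; "dq": joint speeds; "tau": joint torques, N m; "eef_pos": TCP position; "ee_rot": TCP orientation; "force": force on the tool from outside, world axes, zero at the start; "wrist_torque": the same for the moment, N m; "grip_width": opening from 0.0 (shut) to 1.0 (fully open).
Only numpy, scipy, OpenCV 4.12 (cv2) and the standard library are available. Lean on these libraries where they do the work, as an engineer would, in place of code of your own. Each camera call takes 0.05 s, during which the arm holds its last target.

## Working session

There is one attempt and no reset: what is moved stays moved. The work goes in short steps, Python scripts to look and compute and a tool call to move; the robot and the scene stay as the last step left them, time stands still between calls to the robot, and variables do not carry over. Pictures are saved under pics/ and viewed, and the job is handed in when it is done.

Besides the shell and the picture viewer there is one more tool, called after "Call:" in YAML: its name, and indented under it one key for each argument. step_arm: Moves the arm, as the interface text tells. Its arguments: {"type":"object","properties":{"commands":{"type":"array","items":{"type":"array"}},"gripper":{"type":"number"},"force":{"type":"number"}},"required":["commands"]}

```bash
ls; mkdir -p pics; python3 - <<'E'
from rig import ctrl,capture
import cv2,pickle
for n in ["scene","side","wrist"]:
    c=capture(n); cv2.imwrite(f"pics/{n}0.png",c["image"]); pickle.dump(c,open(f"pics/{n}0.pkl","wb"))
    print(n,c["fov_y"],c["cx"],c["cy"],c["origin"],c["orientation"])
print(ctrl.sense()); print(ctrl.nose_length)
E
```

```text
pics
scene 46.00045448430459 284.14121169896464 216.83997097285385 [ -1.58474653 572.73592349 501.61331112] [ 0.18659689 -0.32438645  0.79551607 -0.47655977]
side 52.71804324204343 275.82332801949195 209.02444708364115 [ 463.27691519 -730.14201331  471.56835661] [-0.52984949  0.84791388 -0.01389217  0.01042023]
wrist 66.18021998985574 278.994432616702 206.10357651194246 [ 204.94341039 -487.74881917  373.12981113] [ 0.10987132  0.78673437 -0.60156247 -0.08426098]
{'time_s': 0.15, 'joints': array([-1.52843671e+00,  3.13340428e-01,  1.49823527e+00, -9.43605900e-06,
        1.33099401e+00, -2.23431719e-01]), 'dq': array([ 1.63191103e-03, -1.12480797e-03, -1.99059838e-03, -3.75008195e-05,
       -8.59983933e-04, -3.38676749e-04]), 'tau': array([ 9.13851072e-04, -4.12369144e+01, -2.59797907e+01, -2.14896909e-04,
        3.16134807e-03, -7.04922414e-07]), 'eef_pos': array([ 137.8657667 , -506.39624356,  241.86710667]), 'ee_rot': array([ 0.09335152,  0.70089958,  0.09404016, -0.70084357]), 'force': array([ 0.42258675, -0.18162779,  0.01678495]), 'wrist_torque': array([ 0.03489049, -0.01354455, -0.01807313]), 'grip_width': 0.9956640299632065}
11.0
```

View pics/scene0.png

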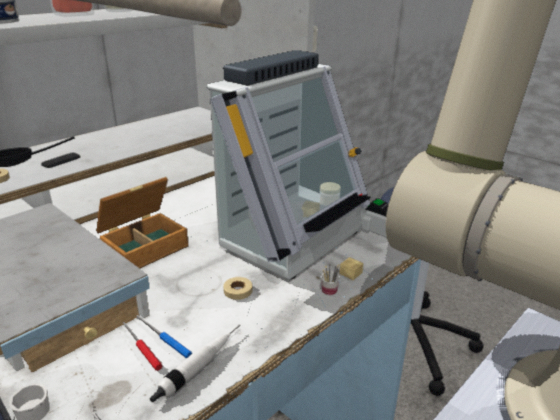

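View pics/side0.png

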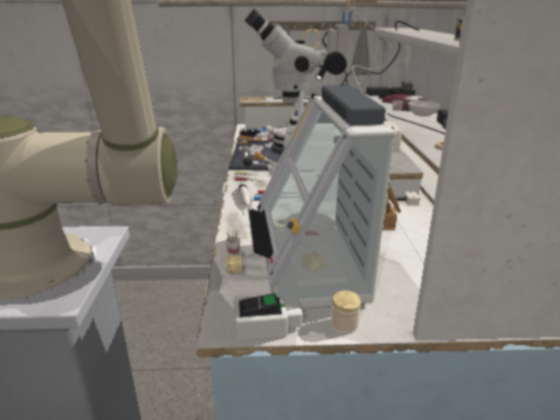

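View pics/wrist0.png

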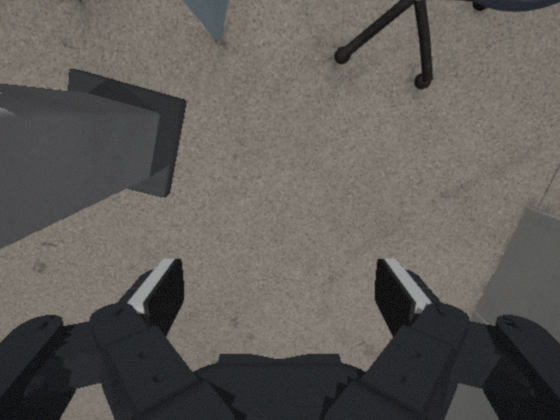

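```bash
python3 - <<'E'
import cv2
a=cv2.imread("pics/scene0.png");b=cv2.imread("pics/side0.png")
cv2.imwrite("pics/sc_z.png",cv2.resize(a[130:300,210:410],None,fx=4,fy=3.5,interpolation=cv2.INTER_CUBIC)[:600])
cv2.imwrite("pics/si_z.png",cv2.resize(b[190:340,215:375],None,fx=4,fy=4,interpolation=cv2.INTER_CUBIC))
E
```

```text
(no output)
```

View pics/sc_z.png

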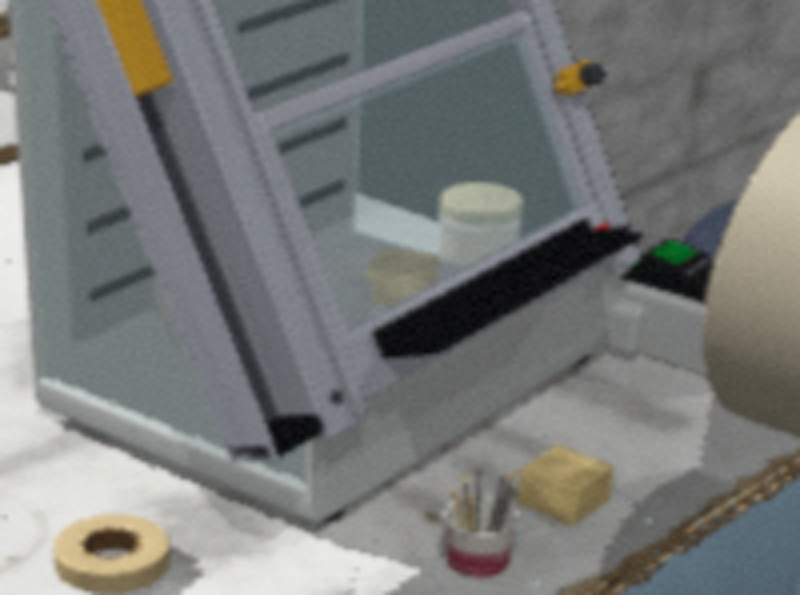

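View pics/si_z.png

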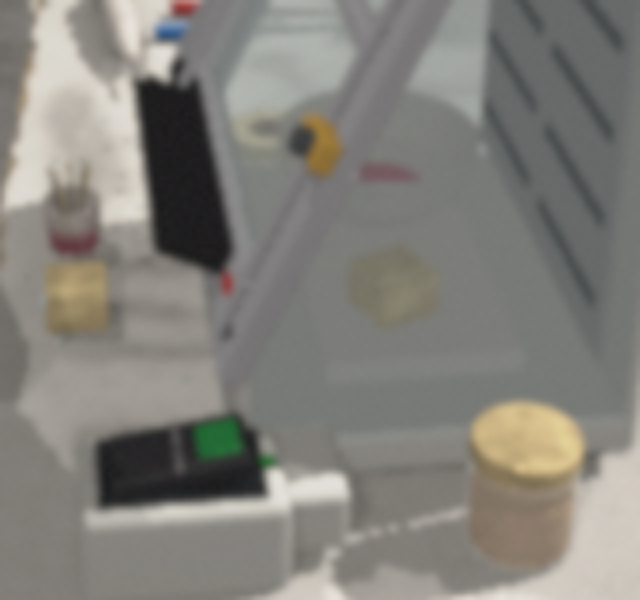

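```bash
cat > h.py <<'E'
import numpy as np,pickle
from scipy.spatial.transform import Rotation as R
def ray(c,u,v):
    f=210/np.tan(np.radians(c["fov_y"]/2)); q=c["orientation"]
    d=R.from_quat(np.r_[q[1:],q[0]]).apply([(u-c["cx"])/f,(v-c["cy"])/f,1.]); return np.array(c["origin"]),d/np.linalg.norm(d)
def tri(a,b):
    (o1,d1),(o2,d2)=a,b
    s=np.linalg.lstsq(np.c_[d1,-d2],o2-o1,rcond=None)[0]
    p,q=o1+s[0]*d1,o2+s[1]*d2; return (p+q)/2,np.linalg.norm(p-q)
def plane(r,z): return r[0]+r[1]*(z-r[0][2])/r[1][2]
def ld(n): return pickle.load(open(f"pics/{n}.pkl","rb"))
E
python3 - <<'E'
from h import *
np.set_printoptions(precision=1,suppress=True)
s,d=ld("scene0"),ld("side0")
S=lambda u,v:ray(s,210+u/4,130+v/3.5); D=lambda u,v:ray(d,215+u/4,190+v/4)
print("green",tri(S(675,252),D(218,438)))
print("red",tri(S(602,228),D(227,282)))
print("ptr brass",tri(S(575,80),D(320,148)))
print("knob",tri(S(595,73),D(300,138)))
print("lip right front low",tri(S(640,234),D(156,245)))
print("lip left front", tri(S(395,352),D(138,85)))
print("base FL",plane(S(318,520),0))
print("base BL",plane(S(40,405),0))
print("base FR scene",plane(S(600,355),0))
print("block",tri(S(565,470),D(78,285)),"cup top",plane(S(485,500),50),"cup",plane(D(72,200),50),"jar",plane(D(527,440),53))
print("FR green side z57",plane(D(218,438),57),plane(S(675,252),57))
# refine masks
import cv2
for n,c in(("scene",s),("side",d)):
    h=cv2.cvtColor(c["image"],cv2.COLOR_BGR2HSV)
    for nm,lo,hi in(("green",(45,120,60),(75,255,255)),("red",(170,130,90),(180,255,255)),("red0",(0,150,90),(6,255,255)),("brass",(15,150,100),(25,255,255))):
        k,l,st,ce=cv2.connectedComponentsWithStats(cv2.inRange(h,lo,hi))
        print(n,nm,[(st[i].tolist(),ce[i].round(1).tolist()) for i in range(1,k) if st[i,4]>4])
E
```

```text
green (array([ 473.1, -201.2,   57.6]), np.float64(0.25383310448048974))
red (array([ 478.3, -142.3,   91.1]), np.float64(0.6567589556832928))
ptr brass (array([ 513.8, -159.1,  162.2]), np.float64(0.9945295940643538))
knob (array([ 505.4, -162.2,  168. ]), np.float64(0.04853093558625444))
lip right front low (array([ 449.2, -130.2,  101.8]), np.float64(0.43776426879688746))
lip left front (array([443.3,  38.9,  96.6]), np.float64(13.62261310336618))
base FL [474.6  56.5   0. ]
base BL [642.8  72.5   0. ]
base FR scene [ 485.5 -163.     0. ]
block (array([408.9, -31.1,  18.9]), np.float64(1.1784164280553147)) cup top [390.8  49.8  50. ] cup [405.2  -3.1  50. ] jar [ 594.  -200.3   53. ]
FR green side z57 [ 473.  -200.5   57. ] [ 474.  -202.3   57. ]
scene green [([373, 199, 11, 6, 45], [378.1, 201.5])]
scene red [([325, 289, 10, 5, 25], [329.8, 291.1]), ([136, 341, 26, 29, 219], [148.7, 354.6])]
scene red0 []
scene brass [([227, 105, 26, 52, 509], [239.4, 129.8]), ([349, 148, 7, 9, 39], [352.1, 152.2]), ([150, 183, 3, 3, 5], [150.8, 183.6]), ([123, 192, 4, 2, 5], [124.6, 192.4]), ([118, 194, 4, 3, 6], [119.7, 194.7]), ([112, 196, 4, 3, 6], [113.5, 196.8]), ([101, 215, 85, 51, 1205], [148.0, 241.9]), ([143, 217, 12, 12, 63], [148.4, 222.1]), ([151, 227, 8, 4, 12], [154.4, 228.8])]
side green [([264, 295, 11, 9, 87], [269.1, 299.2])]
side red []
side red0 []
side brass [([293, 221, 6, 11, 39], [295.4, 226.8])]
```

Call:
step_arm:
  commands:
    - [[0.8,0.7,0],0.045]
    - [[0.8,0.7,0],0.045]
    - [[0.8,0.7,0],0.045]
    - [[0.8,0.7,0],0]
    - [[0.8,0.7,0],0]
  gripper: 1
  force: 40

```text
time_s: 0.65
eef_pos: [298.9, -365.2, 242.2]
ee_rot: [0.239, 0.665, 0.239, -0.665]
force: [0.9, -0.8, -0.1]
grip_width: 0.142
```

Call:
step_arm:
  commands:
    - [[0.9,0.8,0],0]
    - [[0.9,0.8,-0.3],0]
    - [[0.9,0.8,-0.5],0]
    - [[0.9,0.8,-0.5],0]
    - [[0.8,0.8,0],0]

```text
time_s: 1.15
eef_pos: [471.3, -207.0, 189.5]
ee_rot: [-0.238, -0.665, -0.24, 0.666]
force: [0.4, -0.9, 0.2]
grip_width: -0.0
```

```bash
cat > shot.py <<'E'
import sys,cv2,pickle
from rig import ctrl,capture
t=sys.argv[1]
for n in sys.argv[2:]:
    c=capture(n); cv2.imwrite(f"pics/{n}{t}.png",c["image"]); pickle.dump(c,open(f"pics/{n}{t}.pkl","wb"))
s=ctrl.sense(); print(s["time_s"],s["eef_pos"].round(1),s["force"].round(2),s["grip_width"])
E
python3 shot.py 1 side wrist
```

```text
1.25 [ 473.2 -205.5  191.2] [-0.4  -1.01  0.9 ] 0.000515073226674848
```

View pics/side1.png

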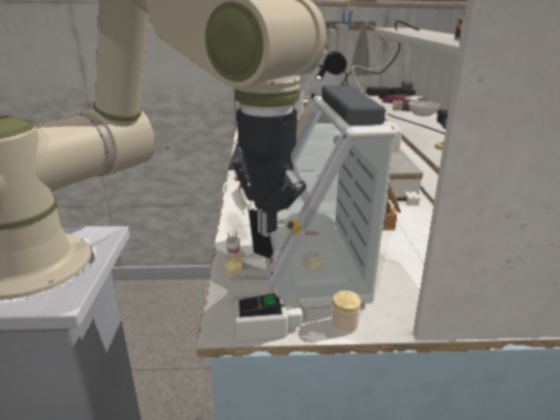

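View pics/wrist1.png

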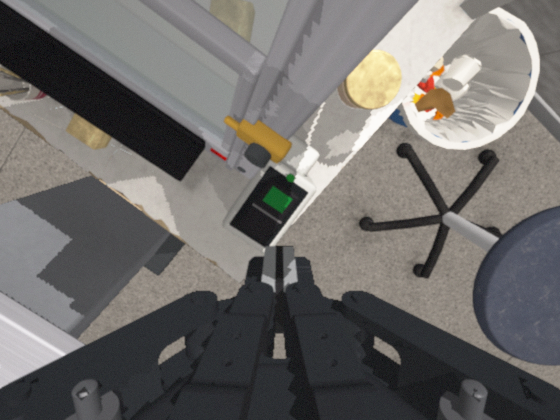

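```bash
python3 - <<'E'
from h import *
import cv2
np.set_printoptions(precision=1,suppress=True)
s,d,w=ld("scene0"),ld("side0"),ld("wrist1")
print("green",tri(ray(w,277,200),ray(d,269.1,299.2)),tri(ray(w,277,200),ray(s,378.1,201.5)),plane(ray(w,277,200),57))
print("red",tri(ray(w,219.5,154.5),ray(s,360.5,195.1)))
print("tip",tri(ray(w,228,120),ray(s,349,153.5)))
print("knob",tri(ray(w,258,155),ray(s,358.7,150.8)))
print("liprightfront",plane(ray(w,184,180),97), plane(ray(w,-0,55),97))
I=w["image"]; cv2.imwrite("pics/w1z.png",cv2.resize(I[90:250,140:340],None,fx=4,fy=3.7,interpolation=cv2.INTER_CUBIC)); 
I=s["image"]; cv2.imwrite("pics/s1z.png",cv2.resize(I[130:215,310:395],None,fx=7,fy=7,interpolation=cv2.INTER_CUBIC))
E
```

```text
green (array([ 472.8, -201.1,   58. ]), np.float64(0.9401222025423462)) (array([ 473.9, -200.7,   58.8]), np.float64(1.143539588871652)) [ 473.1 -201.4   57. ]
red (array([ 479.5, -143.1,   90.7]), np.float64(0.5366669084347954))
tip (array([ 511.5, -141.1,  166.7]), np.float64(1.1678157238462192))
knob (array([ 506.8, -162.8,  167.5]), np.float64(1.459273052361948))
liprightfront [ 450.5 -134.7   97. ] [441.9   3.2  97. ]
```

View pics/w1z.png

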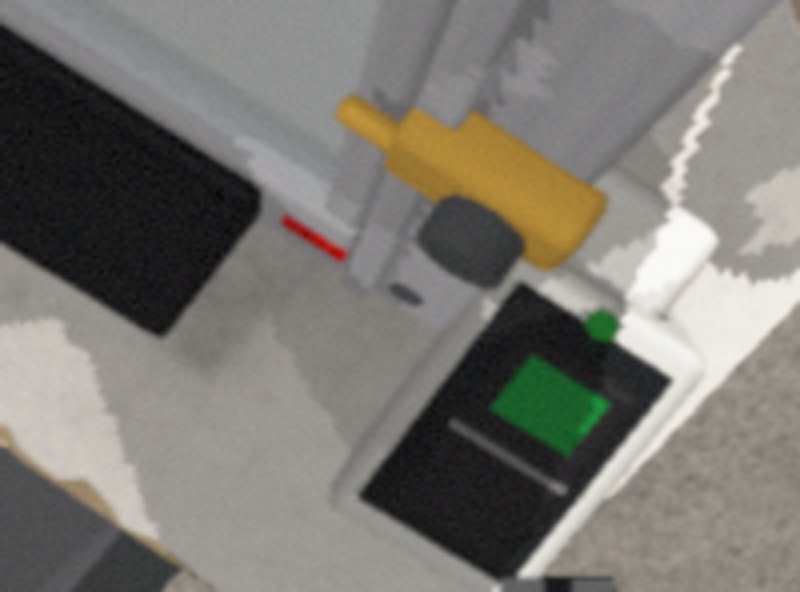

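View pics/s1z.png

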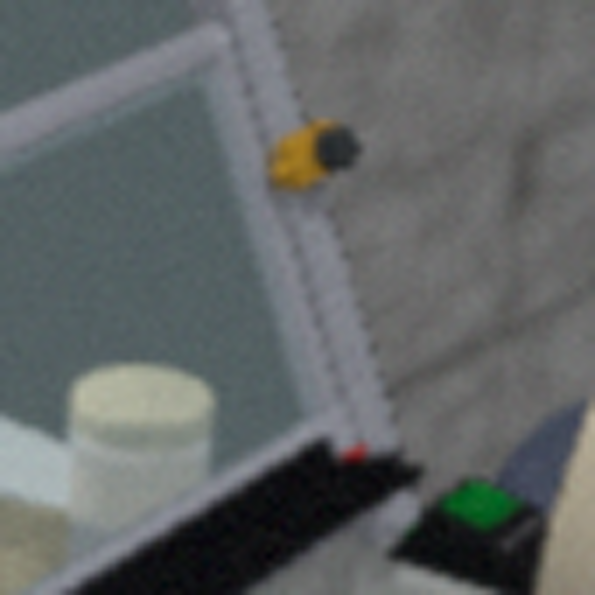

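Call:
step_arm:
  commands:
    - [[0.05,0,-0.8],0]
    - [[0,0,-0.8],0]
    - [[0,0,-0.8],0]
    - [[0,0,-0.3],0]
    - [[0,0,0],0]

```text
time_s: 1.75
eef_pos: [472.2, -209.2, 83.0]
ee_rot: [-0.238, -0.665, -0.24, 0.666]
force: [0.2, 0.2, 0.8]
grip_width: -0.004
```

```bash
python3 shot.py 2 side
```

```text
1.8 [ 473.  -209.6   84.4] [0.59 0.19 0.74] -0.0037706571680162374
```

View pics/side2.png

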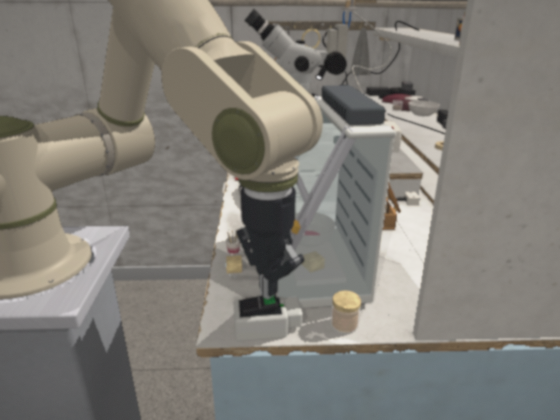

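Call:
step_arm:
  commands:
    - [[0.07,0.1,-0.1],0]
    - [[0,0,-0.2],0]
    - [[0,0,-0.1],0]

```text
time_s: 2.1
eef_pos: [476.2, -205.2, 68.0]
ee_rot: [0.24, 0.666, 0.239, -0.665]
force: [2.9, 0.5, 4.7]
grip_width: -0.001
```

Call:
step_arm:
  commands:
    - [[0,0,-0.1],0]
    - [[0,0,-0.05],0]

```text
time_s: 2.3
eef_pos: [477.7, -205.5, 63.8]
ee_rot: [0.24, 0.667, 0.238, -0.664]
force: [0.4, 9.0, 29.9]
grip_width: -0.0
```

Call:
step_arm:
  commands:
    - [[0,0,0.2],0]
    - [[0,0,0.8],0]
    - [[0,0,1],0]
    - [[0,0,1],0]
    - [[0,0,0],0]

```text
time_s: 2.8
eef_pos: [477.3, -206.4, 186.9]
ee_rot: [0.242, 0.667, 0.236, -0.664]
force: [-0.3, -0.2, 0.2]
grip_width: 0.004
```

```bash
python3 shot.py 3 side wrist scene; python3 - <<'E'
from h import *
import cv2
w,d,d0=ld("wrist3"),ld("side3"),ld("side0")
a=cv2.resize(w["image"][60:280,160:380],(560,560),interpolation=cv2.INTER_CUBIC)
b=cv2.resize(np.vstack([d0["image"][280:340,225:305],d["image"][280:340,225:305]]),(240,360),interpolation=cv2.INTER_CUBIC)
o=np.zeros((560,800,3),np.uint8); o[:,:560]=a;o[:360,560:]=b
cv2.imwrite("pics/c3.png",o)
E
```

```text
2.95 [ 475.2 -205.   181. ] [-0.2   0.15 -0.66] 0.0011176215468234674
```

View pics/c3.png

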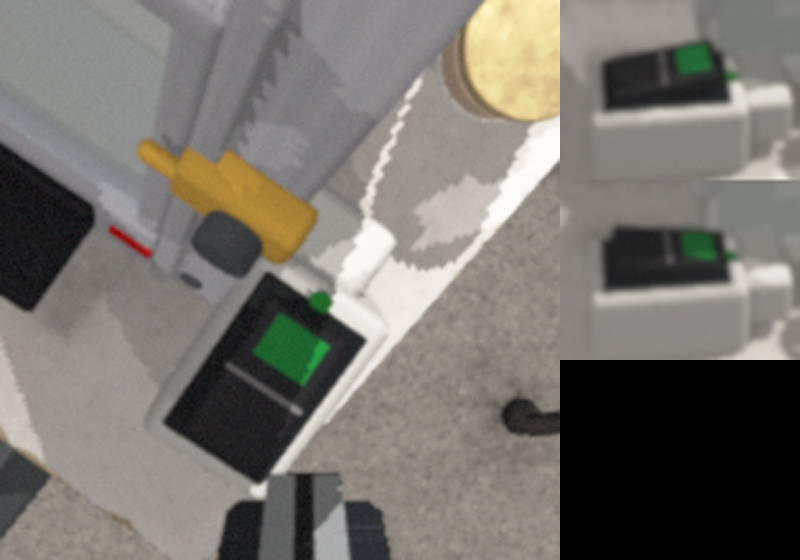

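```bash
python3 - <<'E'
from h import *
import cv2
np.set_printoptions(precision=1,suppress=True)
def g(c,hi=330):
    h=cv2.cvtColor(c["image"],cv2.COLOR_BGR2HSV)
    k,l,st,ce=cv2.connectedComponentsWithStats(cv2.inRange(h,(45,120,60),(75,255,255)))
    i=1+np.argmax(st[1:,4]); return ce[i],st[i].tolist()
for t,u in(("1","0"),("3","3")):
    w,d=ld("wrist"+t),ld("side"+u); a,b=g(w),g(d); print(a,b,tri(ray(w,*a[0]),ray(d,*b[0])))
for u in "03":
    s=ld("scene"+u); print(g(s))
E
```

```text
(array([277.1, 199.2]), [263, 186, 30, 27, 439]) (array([269.1, 299.2]), [264, 295, 11, 9, 87]) (array([ 473.1, -200.8,   57.7]), np.float64(1.506111966852964))
(array([274. , 196.8]), [259, 183, 31, 29, 476]) (array([270.8, 301.5]), [265, 298, 12, 8, 81]) (array([ 475.6, -200.7,   53.1]), np.float64(1.2594458199744092))
(array([378.1, 201.5]), [373, 199, 11, 6, 45])
(array([376.6, 202.9]), [373, 201, 8, 4, 20])
```

Call:
step_arm:
  commands:
    - [[-0.6,0.3,0.2],-0.04]
    - [[-0.6,0.9,0],-0.04]
    - [[-0.3,0.9,0],-0.04]
    - [[-0.1,0.9,0],-0.04]
    - [[0,0.8,0],-0.042]

```text
time_s: 3.45
eef_pos: [410.3, -51.6, 188.6]
ee_rot: [-0.017, -0.706, -0.018, 0.708]
force: [0.8, -0.4, 0.1]
grip_width: -0.001
```

Call:
step_arm:
  commands:
    - [[0,0,-0.6],0]
    - [[0,0,-0.8],0]
    - [[0,0,-0.6],0]
    - [[0,0,0],0]

```text
time_s: 3.85
eef_pos: [409.4, -52.3, 106.7]
ee_rot: [-0.018, -0.704, -0.021, 0.71]
force: [0.7, -0.5, 0.2]
grip_width: -0.003
```

```bash
python3 shot.py 4 side wrist scene; python3 -c "
from rig import ctrl;print(ctrl.sense()['ee_rot'])"
```

```text
4.0 [411.9 -53.3 110.4] [ 0.47 -0.02  0.72] -0.0005150332938298216
[ 0.01953936  0.70687926  0.01949976 -0.70679536]
```

View pics/wrist4.png

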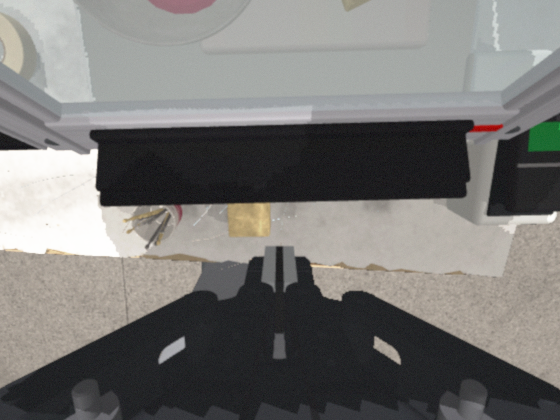

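View pics/side4.png

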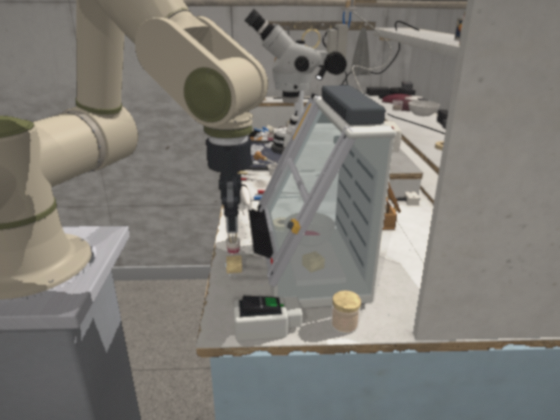

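View pics/scene4.png

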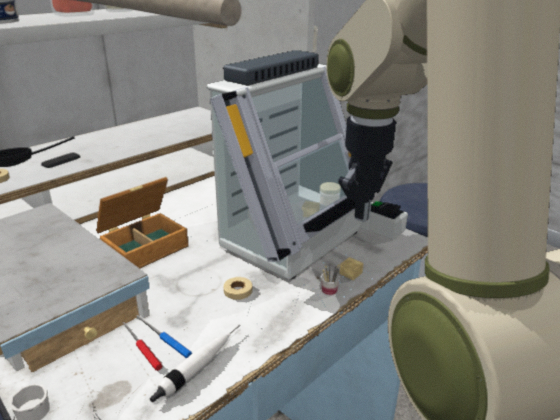

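Call:
step_arm:
  commands:
    - [[0.2,0,-0.25],0]
    - [[0.2,0,0],0]
    - [[0.1,0,0],0]
    - [[0,0,0],0]

```text
time_s: 4.4
eef_pos: [431.2, -53.3, 100.5]
ee_rot: [-0.02, -0.706, -0.02, 0.708]
force: [-6.0, -1.4, 4.2]
grip_width: 0.0
```

```bash
python3 shot.py 5 side wrist; python3 - <<'E'
from h import *
import cv2
w,d=ld("wrist5"),ld("side5")
o=np.hstack([cv2.resize(w["image"][100:300,180:380],(400,400)),cv2.resize(d["image"][160:290,200:330],(400,400),interpolation=cv2.INTER_CUBIC)])
cv2.imwrite("pics/c5.png",o)
E
```

```text
4.5 [431.2 -53.3 100.6] [-6.65 -2.12  3.6 ] 0.0015252719727049202
```

View pics/c5.png

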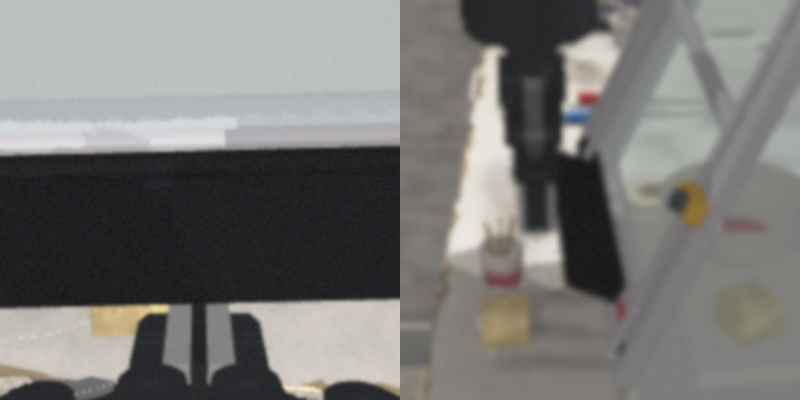

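Call:
step_arm:
  commands:
    - [[0.065,0.004,0.135],0]
    - [[0.065,0.004,0.135],0]
    - [[0.065,0.004,0.135],0]
    - [[0.065,0.004,0.135],0]
    - [[0,0,0],0]

```text
time_s: 5.0
eef_pos: [441.5, -52.5, 122.6]
ee_rot: [-0.02, -0.706, -0.02, 0.708]
force: [-7.4, -0.4, 4.5]
grip_width: -0.004
```

```bash
python3 shot.py 6 side wrist; python3 - <<'E'
from h import *
import cv2
w,d=ld("wrist6"),ld("side6")
o=np.hstack([cv2.resize(w["image"][:,:],(533,400)),cv2.resize(d["image"][160:290,200:287],(267,400),interpolation=cv2.INTER_CUBIC)])
cv2.imwrite("pics/c6.png",o)
E
```

```text
5.1 [441.5 -52.5 122.4] [-7.57  0.23  5.19] -0.0005459464862425011
```

View pics/c6.png

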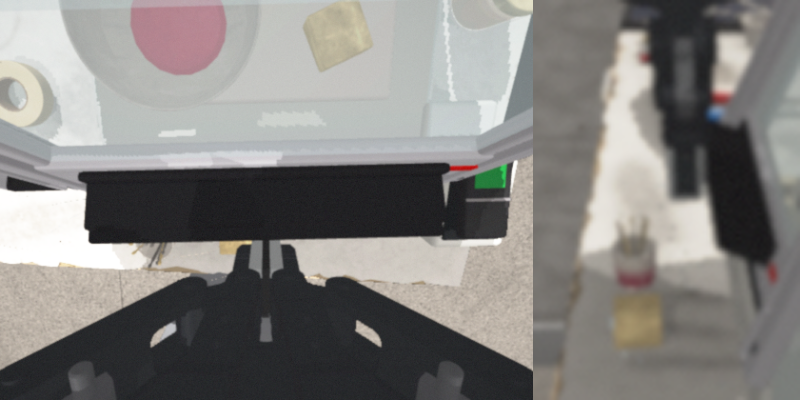

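```bash
cat >> h.py <<'E'
import cv2
yw=np.radians(3.57); X=np.array([np.cos(yw),np.sin(yw),0]); a=np.radians(25)
N=X*np.cos(a)-np.array([0,0,np.sin(a)]); U=X*np.sin(a)+np.array([0,0,np.cos(a)]); Yc=np.array([-np.sin(yw),np.cos(yw),0])
def onp(r,c=387.): return r[0]+r[1]*(c-r[0]@N)/(r[1]@N)
def redc(c):
    h=cv2.cvtColor(c["image"],cv2.COLOR_BGR2HSV)
    m=cv2.inRange(h,(0,170,120),(5,255,255))|cv2.inRange(h,(174,170,120),(180,255,255))
    k,l,st,ce=cv2.connectedComponentsWithStats(m)
    return [(ce[i],st[i].tolist()) for i in range(1,k) if st[i,4]>8]
E
python3 - <<'E'
from h import *
np.set_printoptions(precision=1,suppress=True)
for n in ["wrist1","wrist3","wrist4","wrist5","wrist6","scene0","scene4"]:
    c=ld(n)
    for ce,st in redc(c):
        p=onp(ray(c,*ce)); print(n,ce,st,"s",p@U,"y",p@Yc,p)
for n,uv in(("wrist1",(225.8,119.2)),("scene0",(348.9,154.3))):
    p=onp(ray(ld(n),*uv),384.); print(n,"tip s",p@U,p@Yc)
E
```

```text
wrist1 [426.9  84.9] [419, 78, 15, 14, 118] s 451.92717650421804 y -213.64826611397024 [ 554.  -179.5  246. ]
wrist1 [218.1 154.1] [211, 149, 15, 11, 36] s 281.67624909740624 y -171.6462899962174 [ 479.6 -142.1   91.7]
wrist3 [424.2  83.5] [416, 76, 15, 15, 123] s 450.46964935490865 y -214.20163077785065 [ 553.4 -180.1  244.7]
wrist3 [210.6 154.5] [203, 149, 16, 12, 39] s 281.9641108068251 y -171.6226758385454 [ 479.7 -142.    92. ]
wrist4 [487.  127.7] [472, 125, 31, 6, 145] s 280.82907344411643 y -171.50564173123462 [ 479.2 -141.9   91. ]
wrist5 [485.7 175.8] [473, 174, 28, 5, 109] s 281.80845629307885 y -170.9010275690259 [ 479.6 -141.3   91.9]
wrist6 [486.3 176. ] [473, 174, 29, 5, 114] s 306.09628360072577 y -170.96478655308104 [ 489.8 -140.7  113.9]
scene0 [147.8 354. ] [137, 341, 23, 28, 213] s 245.70133910390052 y 329.08318752889994 [433.2 356.8  59.1]
scene4 [148.  354.1] [137, 341, 24, 28, 215] s 245.37609249271765 y 328.93986827718203 [433.1 356.6  58.8]
wrist1 tip s 361.4795711581069 -171.83292995496512
scene0 tip s 362.15449473042565 -170.44807793437352
```

Call:
step_arm:
  commands:
    - [[0.07,0.005,0.19],0]
    - [[0.08,0.005,0.19],0]
    - [[0.08,0.005,0.18],0]
    - [[0.08,0.005,0.17],0]
    - [[0,0,0],0]

```text
time_s: 5.6
eef_pos: [455.0, -51.6, 152.1]
ee_rot: [0.02, 0.707, 0.02, -0.707]
force: [-4.9, 1.0, 3.4]
grip_width: -0.003
```

```bash
python3 shot.py 7 side wrist scene; python3 - <<'E'
from h import *
c=ld("wrist7")
for ce,st in redc(c):
    p=onp(ray(c,*ce)); print(ce,st,"s",p@U,"y",p@Yc,p)
E
```

```text
5.75 [455.  -51.9 151.6] [-3.91  0.97  3.18] 0.0011023040945194885
[485.08490566 175.38679245] [472, 173, 28, 5, 106] s 338.7771436805085 y -170.45657010076812 [ 503.57004495 -139.37075136  143.48309609]
```

View pics/wrist7.png

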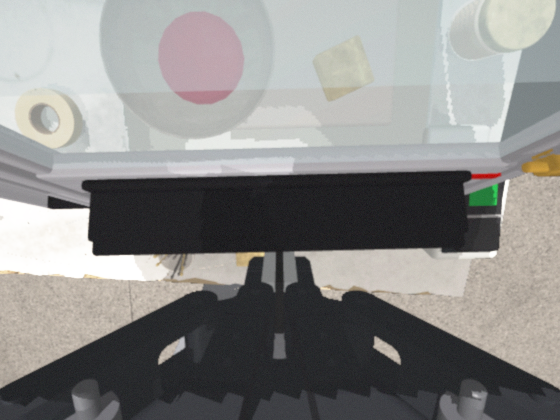

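View pics/side7.png

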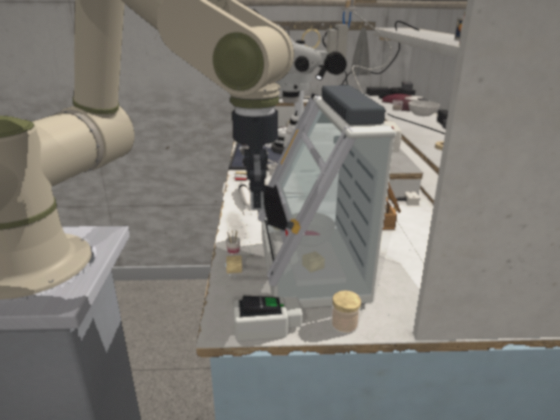

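Call:
step_arm:
  commands:
    - [[0.05,0.003,0.11],0]
    - [[0.05,0.003,0.11],0]
    - [[0.05,0.003,0.11],0]
    - [[0,0,0],0]

```text
time_s: 6.15
eef_pos: [461.1, -51.5, 164.7]
ee_rot: [0.02, 0.707, 0.019, -0.706]
force: [-2.8, 0.3, 2.7]
grip_width: -0.003
```

```bash
python3 shot.py 8 wrist scene; python3 - <<'E'
from h import *
c=ld("wrist8")
for ce,st in redc(c):
    p=onp(ray(c,*ce)); print(ce,st,"s",p@U,"y",p@Yc,p)
I=c["image"]; s=ld("scene8")["image"]
o=np.hstack([cv2.resize(I[130:230,460:560],(400,400),interpolation=cv2.INTER_CUBIC),cv2.resize(s[130:210,310:390],(400,400),interpolation=cv2.INTER_CUBIC)])
cv2.imwrite("pics/c8.png",o)
E
```

```text
6.25 [461.  -51.6 164.3] [-1.49 -0.11  0.62] 0.00037318837213191897
[483.5 175.5] [472, 174, 24, 4, 94] s 353.0783169125213 y -169.77185280870083 [ 509.55961753 -138.31101925  156.44436076]
```

View pics/c8.png

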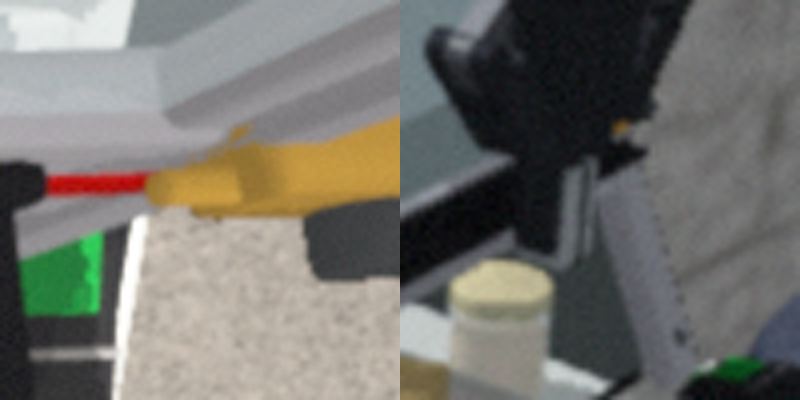

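```bash
python3 - <<'E'
from h import *
c=ld("scene0")
for n in("scene0",):
    c=ld(n); I=c["image"][185:205,350:372].astype(float)
    r=np.clip(I[...,2]-I[...,:2].max(2)-15,0,None); v,u=np.mgrid[185:205,350:372]
    ce=((r*u).sum()/r.sum(),(r*v).sum()/r.sum()); p=onp(ray(c,*ce)); print(ce,r.max(),p@U,p@Yc)
    print(r.astype(int)[5:15,4:18])
for uv in((348.9,154.3),(349.2,154.),(348.6,155)):
  p=onp(ray(c,*uv),384.); print(p@U,p@Yc)
c=ld("wrist8")
for k in(384,385.5,387):
  p=onp(ray(c,497,176.3),k); print(k,p@U,p@Yc)
for n in("wrist5","wrist6","wrist7","wrist8"):
  pass
E
```

```text
(np.float64(360.30281690140845), np.float64(194.31690140845072)) 60.0 282.2130339839228 -172.71813843789135
[[ 0  0  0  0  0  0  0  0  0  0  0  0  0  0]
 [ 0  0  0  0  0  0  0  0  0  0  0  0  0  0]
 [ 0  0  0  0  0  0  0  0  0  0  0  0  0  0]
 [ 0  0  0  0  0  0  0 22  1  0  0  0  0  0]
 [ 0  0  0  0  0 25 53 60 10  0  0  0  0  0]
 [ 0  0  0  0  0 30 46 37  0  0  0  0  0  0]
 [ 0  0  0  0  0  0  0  0  0  0  0  0  0  0]
 [ 0  0  0  0  0  0  0  0  0  0  0  0  0  0]
 [ 0  0  0  0  0  0  0  0  0  0  0  0  0  0]
 [ 0  0  0  0  0  0  0  0  0  0  0  0  0  0]]
362.15449473042565 -170.44807793437352
362.4193519535728 -171.58500692995116
361.2074576122378 -168.96470632133384
384 363.3679356607273 -168.5057003895327
385.5 357.4145094117571 -172.63867236049649
387 351.4610831627869 -176.77164433146032
```

Call:
step_arm:
  commands:
    - [[0.037,0.002,0.08],0]
    - [[0.037,0.002,0.08],0]
    - [[0,0,0],0]

```text
time_s: 6.55
eef_pos: [463.7, -51.3, 170.7]
ee_rot: [0.02, 0.707, 0.02, -0.707]
force: [-3.8, 1.1, 1.3]
grip_width: 0.001
```

Call:
step_arm:
  commands:
    - [[-0.3,0,-0.05],0]
    - [[-0.8,0,-0.2],0]
    - [[-0.7,0,0],0]
    - [[0,-1,0],0]
    - [[0,-1,0],0]

```text
time_s: 7.05
eef_pos: [391.7, -132.2, 161.1]
ee_rot: [0.021, 0.708, 0.02, -0.706]
force: [1.3, -0.6, -0.3]
grip_width: -0.004
```

```bash
python3 shot.py 9 wrist scene side; python3 - <<'E'
from h import *
for n in("wrist9","scene9"):
  c=ld(n)
  for ce,st in redc(c):
    p=onp(ray(c,*ce)); print(n,ce,st,"s",p@U,"y",p@Yc)
s=ld("scene9")["image"]; d=ld("side9")["image"]
o=np.hstack([cv2.resize(d[180:260,250:330],(400,400),interpolation=cv2.INTER_CUBIC),cv2.resize(s[130:210,310:390],(400,400),interpolation=cv2.INTER_CUBIC)])
cv2.imwrite("pics/c9.png",o)
E
```

```text
7.2 [ 391.9 -133.1  160.6] [-0.16 -0.28 -0.14] -0.008758037511154353
scene9 [147.91469194 353.95260664] [137, 341, 23, 28, 211] s 245.6499555355268 y 328.98836166798037
```

View pics/c9.png

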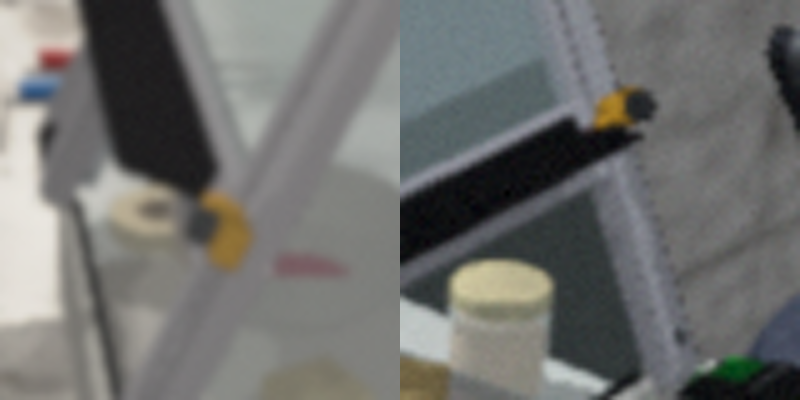

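View pics/scene9.png

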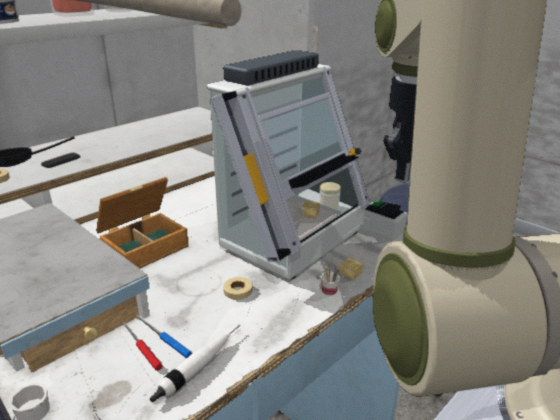

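View pics/wrist9.png

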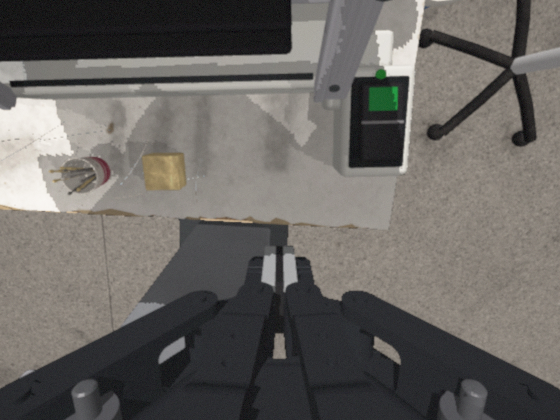

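```bash
python3 - <<'E'
from h import *
c=ld("wrist9"); q=c["orientation"];print(c["origin"],R.from_quat(np.r_[q[1:],q[0]]).as_matrix().round(2))
E
```

```text
[ 460.70077062 -127.56332077  292.54901462] [[ 0.06 -0.96 -0.27]
 [-1.   -0.05 -0.02]
 [ 0.    0.27 -0.96]]
```

Call:
step_arm:
  commands:
    - [[0,0,1],0]
    - [[0.3,0.9,0.25],0]
    - [[0.5,0.7,0],0]
    - [[0.6,0.3,0],0]
    - [[0,0,0],0]

```text
time_s: 7.7
eef_pos: [449.2, -53.1, 210.5]
ee_rot: [0.021, 0.707, 0.021, -0.706]
force: [0.1, 0.1, -0.5]
grip_width: -0.0
```

```bash
python3 shot.py A wrist
```

```text
7.75 [448.  -53.9 210.2] [-0.01  0.75 -0.04] -0.00010388989495129312
```

Call:
step_arm:
  commands:
    - [[0,-0.9,0],0]
    - [[0,-0.9,0],0]
    - [[0,-0.9,0],0]
    - [[0,-0.9,0],0]
    - [[0,0,0],0]

```text
time_s: 8.25
eef_pos: [446.7, -202.6, 210.2]
ee_rot: [0.018, 0.707, 0.018, -0.707]
force: [-0.1, -0.1, 0.1]
grip_width: -0.004
```

```bash
python3 shot.py B wrist; python3 - <<'E'
from h import *
for n in("wristA","wristB"):
  c=ld(n)
  for ce,st in redc(c): print(n,ce,st)
E
```

```text
8.3 [ 446.7 -200.6  210.1] [-0.62  1.3   0.07] -0.00120056968828525
wristA [438.94736842 136.76315789] [429, 135, 26, 5, 76]
wristB [161.47727273 116.81818182] [157, 115, 10, 5, 44]
```

View pics/wristA.png

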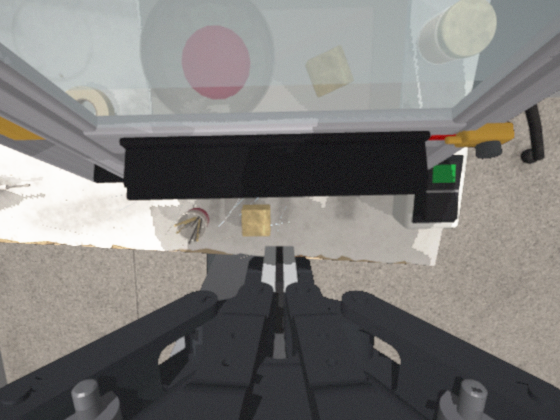

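View pics/wristB.png

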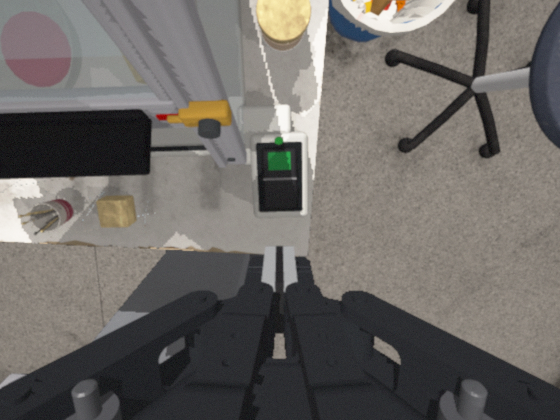

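```bash
python3 - <<'E'
from h import *
A,B=ld("wristA"),ld("wristB")
for c,l in((A,(415,105)),(B,(140,90))):
    I=c["image"][l[1]:l[1]+50,l[0]:l[0]+100]; 
    if c is A: o=I
    else: o=np.vstack([o,I])
cv2.imwrite("pics/cAB.png",cv2.resize(o,(600,600),interpolation=cv2.INTER_CUBIC))
for n,ce in(("wristA",(438.9,136.8)),("wristB",(161.5,116.8))):
  c=ld(n)
  for k in(386.,387,388):
    p=onp(ray(c,*ce),k); print(n,k,"red s",p@U,p@Yc)
E
```

```text
wristA 386.0 red s 361.27437180040823 -167.22665356455988
wristA 387 red s 358.69618788840523 -168.56996327311737
wristA 388 red s 356.1180039764021 -169.91327298167488
wristB 386.0 red s 360.3534373818391 -167.925316769278
wristB 387 red s 358.18962468130746 -167.0918069797597
wristB 388 red s 356.02581198077587 -166.25829719024136
```

View pics/cAB.png

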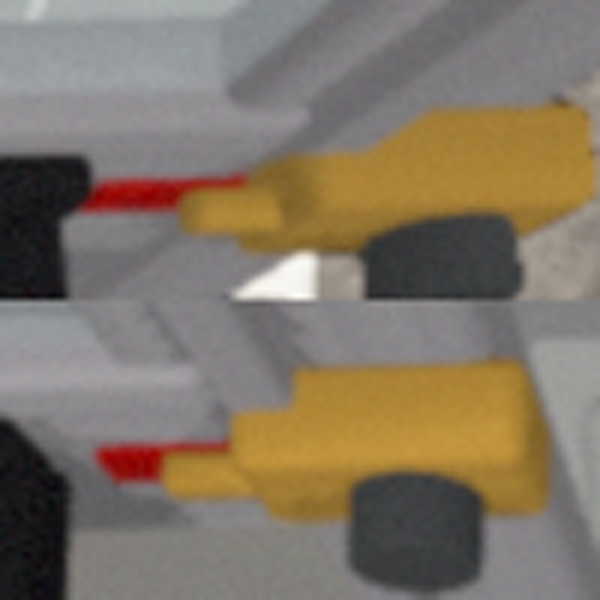

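```bash
python3 - <<'E'
from h import *
np.set_printoptions(precision=1,suppress=True)
def multi(L):
    M=np.zeros((3,3));b=np.zeros(3)
    for n,uv in L:
        o,d=ray(ld(n),*uv); r=1; P=np.eye(3)-np.outer(d,d); M+=P;b+=P@o
    p=np.linalg.solve(M,b)
    return p,"s",(p@U).round(1),"c",(p@N).round(1),"y",(p@Yc).round(1),[float(np.linalg.norm(np.cross(p-ray(ld(n),*uv)[0],ray(ld(n),*uv)[1])).round(1)) for n,uv in L]
w3z=(160+147*220/560,60+150*220/560)
print(w3z)
T=[("wristA",(446,140.3)),("wristB",(167.8,118.7)),("wrist1",(226.5,119.2)),("wrist3",(216.5,117.5)),("wrist8",(498,176.3))]
print("tip wrists",multi(T)); print("tip AB",multi(T[:2])); print("tip +scene",multi(T+[("scene0",(348.9,154.3))]))
Rr=[("wrist1",(218.1,154.1)),("wrist3",(210.6,154.5)),("wrist4",(487,127.7))]
print("red wrists",multi(Rr)); print("red+scene",multi(Rr+[("scene0",(360.3,194.5))]))
print("green check",multi([("wristA",(444,174)),("wristB",(279,161))]))
E
```

```text
(217.75, 118.92857142857143)
tip wrists (array([ 510.6, -140.1,  163.5]), 's', np.float64(359.9), 'c', np.float64(384.9), 'y', np.float64(-171.6), [0.3, 0.4, 0.3, 0.2, 0.2])
tip AB (array([ 510.6, -139.9,  164.2]), 's', np.float64(360.5), 'c', np.float64(384.6), 'y', np.float64(-171.4), [0.2, 0.2])
tip +scene (array([ 510.8, -140. ,  164.7]), 's', np.float64(361.1), 'c', np.float64(384.5), 'y', np.float64(-171.5), [0.6, 0.1, 0.6, 0.4, 0.8, 0.9])
red wrists (array([ 479.3, -142. ,   90.8]), 's', np.float64(280.7), 'c', np.float64(387.2), 'y', np.float64(-171.6), [0.0, 0.1, 0.1])
red+scene (array([ 479.4, -142. ,   91.9]), 's', np.float64(281.8), 'c', np.float64(386.8), 'y', np.float64(-171.6), [0.2, 0.2, 0.6, 0.5])
green check (array([ 475.7, -200.9,   53.4]), 's', np.float64(243.8), 'c', np.float64(396.4), 'y', np.float64(-230.2), [0.2, 0.2])
```

```bash
cat >> h.py <<'E'
def proj(c,p):
    f=210/np.tan(np.radians(c["fov_y"]/2)); q=c["orientation"]
    v=R.from_quat(np.r_[q[1:],q[0]]).inv().apply(p-np.array(c["origin"])); return np.array([c["cx"]+f*v[0]/v[2],c["cy"]+f*v[1]/v[2]])
E
python3 - <<'E'
from h import *
np.set_printoptions(precision=2,suppress=True)
p=np.array([510.7,-140,164.2])
for n in("wristA","wristB","wrist1"):
    c=ld(n); print(n,proj(c,p),proj(c,p+2.4*N),proj(c,p+2.4*N-2*U),proj(c,p+2.4*N+4*Yc), proj(c,p+2.4*N-2*U+4*Yc))
# lip corner tracking in scene via template matching on left end of the lip
s0,s9=ld("scene0"),ld("scene9")
g0,g9=[cv2.cvtColor(s["image"],cv2.COLOR_BGR2GRAY).astype(np.float32) for s in(s0,s9)]
# counterweight orange centroid bottom/top
for s in(s0,s9):
    h=cv2.cvtColor(s["image"],cv2.COLOR_BGR2HSV); k,l,st,ce=cv2.connectedComponentsWithStats(cv2.inRange(h,(12,140,90),(28,255,255)))
    i=[j for j in range(1,k) if st[j,4]>300 and 210<ce[j][0]<290][0]; print(st[i],ce[i])
    # intersect with plane for weight (offset from start unknown) 
    for cc in(380,400,420): 
        q=onp(ray(s,*ce[i]),cc); print(cc,q@U,q@Yc)
E
```

```text
wristA [446.39 139.63] [446.   135.41] [444.14 136.78] [438.64 135.44] [436.86 136.81]
wristB [168.04 118.95] [168.23 114.69] [169.5  116.31] [160.72 114.78] [162.08 116.4 ]
wrist1 [225.88 118.42] [228.76 114.56] [228.36 116.04] [221.72 109.37] [221.4  110.92]
[227 105  26  52 522] [239.42 129.96]
380 468.1872490586592 72.45772909411177
400 468.15758495256176 54.66186145136445
420 468.12792084646435 36.86599380861712
[244 154  25  51 487] [255.99 178.09]
380 392.27721271496927 72.08331074262942
400 389.54180374114657 54.27409729500956
420 386.8063947673238 36.46488384738976
```

Call:
step_arm:
  commands:
    - [[-0.1,0.9,0],0]
    - [[-0.1,0.9,0],0]
    - [[0,0.95,-0.2],0]
    - [[0,0.95,-0.4],0]
    - [[0,0,-0.5],0]

```text
time_s: 8.8
eef_pos: [438.7, -47.1, 166.5]
ee_rot: [0.021, 0.707, 0.021, -0.706]
force: [0.5, -0.6, -0.2]
grip_width: 0.0
```

Call:
step_arm:
  commands:
    - [[0.2,0,0],0]
    - [[0.2,0,0],0]
    - [[0,0,0],0]

```text
time_s: 9.1
eef_pos: [456.8, -51.8, 167.3]
ee_rot: [0.02, 0.708, 0.019, -0.706]
force: [-0.2, 0.3, 0.0]
grip_width: 0.002
```

Call:
step_arm:
  commands:
    - [[0.12,0,0.05],0]
    - [[0.05,0,0.04],0]
    - [[0.02,0,0.04],0]
    - [[0,0,0],0]

```text
time_s: 9.5
eef_pos: [463.2, -51.4, 171.9]
ee_rot: [0.02, 0.707, 0.019, -0.707]
force: [0.4, 0.5, -0.2]
grip_width: -0.001
```

```bash
python3 shot.py C wrist; python3 - <<'E'
from h import *
c=ld("wristC")
for ce,st in redc(c): print(ce,st, onp(ray(c,*ce))@U)
E
```

```text
9.55 [463.1 -51.3 171.7] [1.13 0.26 0.57] -0.0016129548490849488
[480.1978022  173.50549451] [470, 171, 28, 6, 91] 359.6589510724778
```

Call:
step_arm:
  commands:
    - [[0.015,0,0],0]
    - [[0.015,0,0.01],0]
    - [[0,0,0],0]

```text
time_s: 9.85
eef_pos: [463.8, -51.2, 171.7]
ee_rot: [-0.02, -0.706, -0.02, 0.707]
force: [-2.6, -0.9, -0.6]
grip_width: -0.001
```

Contact again; now about 2.3 mm up the slope.

Call:
step_arm:
  commands:
    - [[0.014,0,0.028],0]
    - [[0.014,0,0.028],0]
    - [[0,0,0],0]
    - [[0,0,0],0]

```text
time_s: 10.25
eef_pos: [465.1, -51.1, 174.2]
ee_rot: [-0.02, -0.707, -0.02, 0.707]
force: [-5.3, 0.2, 0.1]
grip_width: -0.0
```

Call:
step_arm:
  commands:
    - [[-0.3,0,0],0]
    - [[-0.2,0,0.2],0]
    - [[0,0,0.7],0]
    - [[0.2,0,0.05],0]
    - [[0,0,0],0]

```text
time_s: 10.75
eef_pos: [454.5, -51.5, 213.1]
ee_rot: [0.02, 0.708, 0.019, -0.706]
force: [-0.8, 0.8, -0.9]
grip_width: 0.004
```

```bash
python3 shot.py D wrist
```

```text
10.8 [453.7 -51.3 212.2] [-0.    0.13 -0.22] 0.0016300250215616513
```

Call:
step_arm:
  commands:
    - [[0,-0.9,0],0]
    - [[0,-0.9,0],0]
    - [[0,-0.9,0],0]
    - [[0,-0.9,0],0]
    - [[0,0,0],0]

```text
time_s: 11.3
eef_pos: [452.9, -198.4, 211.1]
ee_rot: [-0.018, -0.706, -0.018, 0.707]
force: [0.1, 0.4, -0.9]
grip_width: 0.001
```

```bash
python3 shot.py E wrist scene side; python3 - <<'E'
from h import *
np.set_printoptions(precision=2,suppress=True)
p=np.array([510.7,-140,164.2])
for n in("wristD","wristE"):
    c=ld(n); r=redc(c)[0]; print(n,r,"s",onp(ray(c,*r[0]))@U,"tip",proj(c,p),"level at tip+4",proj(c,p+2.4*N+4*Yc))
s=ld("sceneE");h=cv2.cvtColor(s["image"],cv2.COLOR_BGR2HSV); k,l,st,ce=cv2.connectedComponentsWithStats(cv2.inRange(h,(12,140,90),(28,255,255)))
i=[j for j in range(1,k) if st[j,4]>300 and 210<ce[j][0]<290][0]; print(st[i],ce[i],468.2-onp(ray(s,*ce[i]),392)@U)
A,B=ld("wristD"),ld("wristE")
t=[proj(c,p).astype(int) for c in(A,B)]
o=np.vstack([c["image"][v-25:v+25,u-30:u+70] for c,(u,v) in zip((A,B),t)])
cv2.imwrite("pics/cDE.png",cv2.resize(o,(600,600),interpolation=cv2.INTER_CUBIC))
print([ (u-30,v-25) for u,v in t])
E
```

```text
11.45 [ 453.1 -194.6  211.5] [-0.9  -0.71 -0.43] 0.002859724385350067
wristD (array([442.19, 143.85]), [431, 142, 25, 5, 80]) s 361.7889468340832 tip [444.56 148.65] level at tip+4 [436.97 144.57]
wristE (array([174.16, 125.86]), [164, 124, 23, 6, 85]) s 362.09751955076587 tip [176.95 131.12] level at tip+4 [169.73 126.98]
[245 156  24  50 481] [256.63 179.88] 80.51667242207645
[(np.int64(414), np.int64(123)), (np.int64(146), np.int64(106))]
```

View pics/cDE.png

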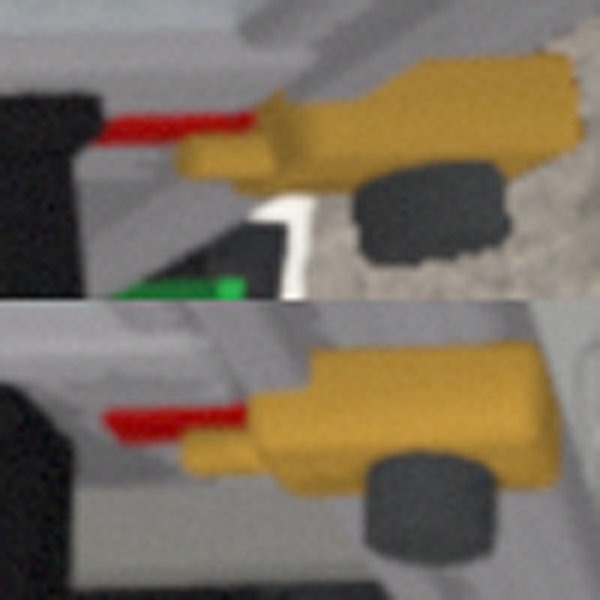

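Call:
step_arm:
  commands:
    - [[-0.6,0,0.3],0]
    - [[-0.6,0,0.3],0]
    - [[-0.5,-0.5,0.3],0]
    - [[0,0,0],0]
    - [[0,0,0],0]

```text
time_s: 11.95
eef_pos: [385.5, -214.5, 248.2]
ee_rot: [0.02, 0.707, 0.02, -0.707]
force: [-0.8, 0.3, 0.2]
grip_width: -0.003
```

```bash
python3 shot.py F scene side; python3 - <<'E'
from h import *
a,b=ld("sceneF")["image"],ld("sideF")["image"]
cv2.imwrite("pics/cF.png",np.hstack([cv2.resize(a[40:310,200:420],(400,490),interpolation=cv2.INTER_CUBIC),cv2.resize(b[70:345,195:400],(400,490),interpolation=cv2.INTER_CUBIC)]))
E
```

```text
12.05 [ 385.7 -214.3  247.7] [ 0.6  -0.24 -0.65] 0.0019329896310423423
```

View pics/cF.png

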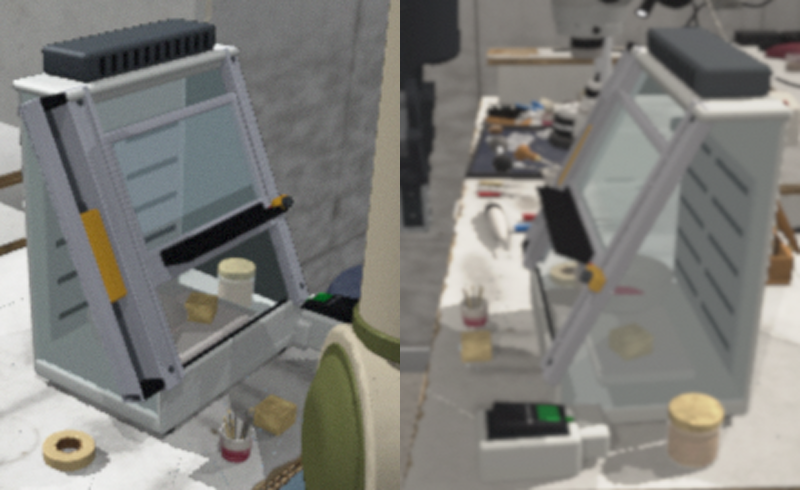

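The switch is down on the far side, the window sits at the pointer, the bystanders have not moved, and the arm is clear. I'm handing the job in.

```bash
python3 -c "
from rig import ticket;print(ticket.finish_job())"
```

```text
the job is handed in; nothing more can be done
None
```

I did both parts in the order asked and handed the job in at about 12 s. The fan switch is on and the window is up at the pointer.

- **Switch:** I pressed the green half until the force rose to about 30 N. The green patch sank about 4.6 mm (57.7 to 53.1 mm, against 4.5 mm expected), so it is fully down.
- **How the window was pushed:** The moves only allow the tool to point straight down, so the tips could not lie flat under the lip. The closed fingertips reached below the lip's lower front edge and pushed it up the slope, with forces under about 10 N and no gripping. A first push stopped about 2.5 mm short by my measurements, so I added a small second push and then backed away.
- **Window height:** The final readings put the window 80.4 mm up from its start (wrist camera) and 80.5 mm (counterweight).
- **Level with the pointer:** The needed travel came out at 79.2 to 80 mm, so the views disagree slightly. Matching the line against the tip in the wrist camera put it about 1 mm high; the scene camera put it level. Either way the tip falls within the 5 mm red line.
- **Surroundings:** In the last pictures the brass block, cup, jar and tape roll look unmoved, by eye. The pointer tip was within about a pixel of where it was measured earlier, and the arm was touching nothing.

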